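# Set up the stereo microscope for the green beetle

### The job

Get the stereo microscope ready for the next pupil: lay the clear block with the green beetle, beetle up, in the middle of the round stage plate, roll the brightness wheel until it clicks in at step 4 (the white line on the wheel at the green tick), and swing the head back over the stage until it meets its stop. Leave the other things on the table where they are.

Things in the scene. Friction and masses are not known exactly. Their poses are not given: they have to be found in the camera images.
- green_block (a point): Centre of the clear resin block with the green beetle: 60 x 38 x 20 mm (x, y, z), 50 g, flat, beetle up (z up), 10 mm above its underside. It starts, long side roughly fore and aft, on a 4 mm cork mat to the right, in a row with a black-beetle and an orange-beetle block (order varies); gaps of 20 mm or more between ends, long sides free.
- stage (a point): Centre of the round stage plate's top face: pale blue-white disc with dark rim, 96 mm across, 66.5 mm above the table. x points to the microscope's back (to the pole), y to its left, z up. The base, 250 x 200 x 65 mm, is fixed, square to these axes. Two spring clips beside the plate, 60 to 80 mm to its left and right, 7 mm high, are turned aside.
- wheel_top (a point): Highest point of the brightness wheel's rim, fixed, axes as stage. The wheel, on the right front corner of the base, is a dark grey knurled disc 44 mm across, 10 mm wide, upright in a slot, axle along y; only its top 10 mm stand out of the deck, which is 65 mm above the table. A white line across its rim is the pointer.
- green_tick (a point): The green tick of step 4 on the deck, 6.8 mm behind wheel_top in x, left of the slot. Seven ticks run along x: step 0 in front (shortest) to 6 at the back, all black but the green one. The white line on the rim is level with tick k at step k. Axes as stage.
- dimmer (a joint): Turn of the brightness wheel, rad: step 0 is 0, each click 0.3142 (6.9 mm of rim), step 4 is 1.257, step 6 1.885; stops at 0 and 6. Grows as the top of the rim is rolled to the back (+x). Starts at rest at step 0, 1 or 2. Let go, it springs to the nearest step. The rim takes about 1 N sideways per click: a fingertip dragged under 3 to 10 N of pressure turns it without slip.
- head (a joint): Swing of the microscope head about the pole, rad: 0 with the optics over the stage, against a stop; grows as it swings out to the microscope's left (clockwise from above). Starts at 1.22 to 1.48, clear of the stage. It stays where it is left; about 2 N at the zoom knob moves it.
- zoom_knob (a point): Centre of the outer end face of the head's left zoom knob: black, 36 mm across, 20 mm long, 290 mm above the table, turning with the head. y points out of the face, x towards the pole: the pole axis lies 130 mm along +x and 59.5 mm along -y. Pushing this face along -y swings the head home. The housing behind it is 73 mm wide; eyepieces, 365 mm high, lean out to -x.
- pole (a point): Point on the axis of the upright steel pole about which the head swings: 25 mm across, 321 mm tall, 130 mm behind the stage centre; the point is 288 mm above the table, axes as stage. The underside of the head's optics is 172 mm above the table.
- green_beetle: The block of green_block, with its origin at the centre of its underside.
- black_beetle: Like block with a black beetle, 60 x 38 x 20 mm; a bystander on the cork mat. Origin at the centre of its underside.
- orange_beetle: Like block with an orange beetle, 60 x 38 x 20 mm; a bystander on the cork mat. Origin at the centre of its underside.
- petri_dish: Glass dish with moss, 62 mm across, 14 mm high; bystander. Origin under its centre.
- dropper: Amber bottle, 32 mm across, 75 mm tall; bystander. Origin under its centre.
- lens: Black-rimmed hand lens, 64 mm across, 10 mm high; bystander. Origin under its centre.
- forceps: Steel forceps, 125 mm long, lying; bystander. Origin under the middle.
- torch: Black pocket torch, 108 mm long, lying; bystander. Origin under the middle.
- sample_jar: Glass jar with white cap, 54 mm across, 65 mm tall; bystander. Origin under its centre.
Mind the look-alikes: they are no part of the job. What is shaped like the green_beetle but blue or yellow is not meant.

How it is judged:
At the end, for the whole second after the job is handed in: The green beetle block lies flat, beetle up, on the stage plate with its centre within 15 mm of the plate's centre; the brightness wheel rests at step 4 (within a third of a click, 0.1 rad); the head is swung home to within 0.06 rad of its stop; all at rest and let go (horizontal distance between green_block and stage below 0.015 m and z of green_block in the frame of stage between 0.006 and 0.014 m and angle between green_block's own z axis and vertical below 0.12 rad and value of joint dimmer between 1.15 and 1.36 rad and value of joint head below 0.06 rad and velocity of joint dimmer between -0.1 and 0.1 rad/s and linear speed of green_beetle below 0.02 m/s); the robot touches nothing.
It fails at once if another specimen block is shifted by more than 25 mm (distance of any of black_beetle, orange_beetle from where it was at the start of the episode above 0.025 m).
It fails at once if the petri dish, dropper bottle, lens, forceps, torch or sample jar is shifted by more than 30 mm (distance of any of petri_dish, dropper, lens, forceps, torch, sample_jar from where it was at the start of the episode above 0.03 m).
It also fails if it takes over 72 s, if anything falls off the work surface, if the arm or the gripper's body presses on something with over 40 N, if the wrist force passes 120 N, or if a joint passes its speed limit or range.

### The arm

A 6-joint arm with a two-finger parallel gripper is mounted at the origin on the work surface. World frame = base frame: x ahead of the robot, y to its left, z up, the work surface at z = 0. Lengths are in m, angles in rad, forces in N, time in s.
With the tool pointing down it reaches from about 0.325 to 0.875 m from the base axis. Payload 4.4 kg.
Tool frame: the origin (TCP) lies at the very end of the fingers, on their centre line; the grasp point (between the pads) lies 19 mm behind it; z points along the fingers, y is the direction in which the jaws open and shut (so a half turn about z gives the same grasp; the last joint's range is limited). The gripper opens to 85 mm and grips with 20 to 120 N. Pads are 22 mm wide; open, the fingers measure 114 mm over their backs; the gripper's body (76 mm by 85 mm) begins 54 mm behind the grasp point. The pads swing forward as they close: fully open they stand 13 mm farther back than shut.
Start: joints at [-1.357, 0.207, 1.542, -0, 1.393, -0.15], TCP at [0.205, -0.537, 0.231] pointing down, gripper open.
Joint ranges: [-2.73, 2.73], [-0.86, 2.22], [0.23, 2.46], [-1.11, 4.25], [0.08, 2.63], [-2.82, 2.82]. Speed limits (rad/s): [2.79, 2.79, 3.14, 3.14, 3.14, 3.14].

### API

Orientations are given as a rotation vector (axis times angle).
In Python, from rig import telemetry, imaging, ticket, find_in, tip_of gives the robot as it stands.
- The arm moves only by the tool jog_arm, never from a script. Its argument "rows" is one flat list of numbers, 7 for each row, row after row: the closure, from -1 (fully open) to 1 (shut), then the shift along the tool's x, y, z normalised to -1 to 1, where 1 is 100 mm, then the turn, a rotation vector about the tool's x, y, z normalised to -1 to 1, where 1 is 360 degrees. In form: [fingers, x, y, z, ax, ay, az, fingers, x, y, z, ax, ay, az, ...]. A call has 1 to 10 rows; each row is the pose to reach, as a shift and turn from the pose measured when the call began, along the tool's axes at that moment, turning the shorter way round; what a row does not reach only later rows make up. A row lasts 1/12 s, in which the tool goes at most 41.7 mm and 7.16 degrees, less where a joint would pass 70% of its speed; a pose out of reach is approached as far as the arm can. A call with a number of a shift or a turn outside -1 to 1 is refused whole. A call with a gripper value outside its range is refused whole. The fingers move at their own pace and stop on an object; the grip force is fixed at half the most. Time passes only in rows, so rows that repeat a pose let the fingers close. It gives the time, the measured TCP pose, the force and the opening at its end, in the units of the state.
- telemetry.state(): the state, without advancing time (a new reading comes with each control period).
- imaging.snapshot(name): name is "side" or "top" or "wrist"; returns a dict with "frame" (420x560x3 uint8, blue, green, red), "vertical_fov" (degrees; the focal length in pixels is half the picture's height over the tangent of half this angle, whatever the lens; pixels are square), "cx", "cy" (the principal point, pixels), "dist_coeffs" ([k1, k2, p1, p2, k3] as OpenCV has them; the pictures are not rectified), "extrinsics" (4x4, takes a point from world to camera coordinates); the wrist camera has in their place "hand_eye" (4x4, takes a point from camera to tool coordinates, whose origin is the TCP and whose axes are the flange's). Camera axes: x right, y down, z forward; pixel columns grow to the right and rows downward; lengths in m; the calibration is good to about 2 mm. A picture is of the moment at which its call begins: read the wrist's pose just before it. There is no depth.
- ticket.hand_in(): hands the job in, once; it reports no verdict.
Trained networks look in the newest picture that a camera, given by its name, has taken for a name from the list of things; names that differ only in an ending like _2 or _b are one class to them, and where a whole thing is asked for, a point or a joint stands for the part that bears it (a point fixed in the world has none). Each returns a list of dicts, best first, with "confidence" (0 to 1); they miss things now and then, are a little off and sometimes report something else, mostly with a low value. They report only what shows in the picture. A call takes as long as a camera call. They do not tell look-alikes from the thing itself.
- find_in(name, camera): "point" ([x, y, z] in m, in the coordinates of the camera as it stood for that picture, good to about 4 mm: the middle of the surface that is visible of it).
- tip_of(name, camera): "point" ([x, y, z] in m, in the coordinates of the camera as it stood for that picture, good to about 4 mm: a listed point, or the origin of a listed thing).
The state is a dict: "clock": time; "qpos": joint angles; "joint_vel": joint speeds; "tau": joint torques, N m; "eef_pos": TCP position; "tool_rot": TCP orientation; "ft_force": force on the tool from outside, world axes, zero at the start; "ft_torque": the same for the moment, N m; "finger_gap": finger opening in m.
Only numpy, scipy, OpenCV 4.12 (cv2) and the standard library are available. Lean on these libraries where they do the work, as an engineer would, in place of code of your own. Each camera call takes 0.05 s, during which the arm holds its last target.

## Working session

There is one attempt and no reset: what is moved stays moved. The work goes in short steps, Python scripts to look and compute and a tool call to move; the robot and the scene stay as the last step left them, time stands still between calls to the robot, and variables do not carry over. Pictures are saved under pics/ and viewed, and the job is handed in when it is done.

Besides the shell and the picture viewer there is one more tool, called after "Call:" by a JSON object that holds its "name" and its "arguments", one argument or row to a line. jog_arm: Moves the arm, as the interface text tells. Scaled input: -1 to 1 covers 100 mm each way for a shift and 360 degrees each way for a turn. Its arguments: {"type":"object","properties":{"rows":{"type":"array"}},"required":["rows"]}

```bash
mkdir -p pics; ls; cat > h.py <<'E'
import sys; sys.path.insert(0,'.')
import numpy as np, cv2
from scipy.spatial.transform import Rotation as R
from rig import telemetry, imaging, ticket, find_in, tip_of
def T_tool(s):
    T=np.eye(4);T[:3,:3]=R.from_rotvec(s['tool_rot']).as_matrix();T[:3,3]=s['eef_pos'];return T
class V: pass
def snap(cam,fn=None):
    s=telemetry.state(); d=imaging.snapshot(cam)
    v=V(); v.s=s; v.d=d; v.img=np.array(d['frame']); h=v.img.shape[0]
    f=h/2/np.tan(np.radians(d['vertical_fov'])/2)
    v.K=np.array([[f,0,d['cx']],[0,f,d['cy']],[0,0,1]]); v.dist=np.array(d['dist_coeffs'],float)
    v.cw = T_tool(s)@np.array(d['hand_eye']) if cam=='wrist' else np.linalg.inv(np.array(d['extrinsics']))
    if fn: cv2.imwrite('pics/'+fn,v.img)
    return v
def w(v,p): return (v.cw@np.r_[p,1])[:3]
def px2w(v,u,vv,z):
    n=cv2.undistortPoints(np.array([[[u,vv]]],float),v.K,v.dist)[0,0]
    d=v.cw[:3,:3]@np.r_[n,1]; o=v.cw[:3,3]; return o+d*(z-o[2])/d[2]
def w2px(v,p):
    wc=np.linalg.inv(v.cw); return cv2.projectPoints(np.array([p],float),cv2.Rodrigues(wc[:3,:3])[0],wc[:3,3],v.K,v.dist)[0][0,0]
E
python3 - <<'E'
from h import *
np.set_printoptions(precision=4,suppress=True)
for c in ['top','side','wrist']:
    v=snap(c,c+'0.png'); print(c,v.cw[:3,3],v.cw[:3,2],v.K[0,0])
    for n in ['green_block','green_beetle','black_beetle','orange_beetle','stage','wheel_top','green_tick','zoom_knob','pole']:
        for q in tip_of(n,c)[:2]: print(n,round(q['confidence'],2),w(v,q['point']))
print(telemetry.state())
E
```

```text
pics
top [0.3588 0.0324 1.1469] [ 0.1549  0.0049 -0.9879] 405.2381694255791
green_block 0.91 [ 0.3006 -0.327   0.0107]
green_block 0.57 [ 0.2979 -0.2263  0.0136]
green_beetle 0.66 [ 0.4216 -0.3288  0.0028]
green_beetle 0.63 [ 0.3041 -0.3259  0.0014]
black_beetle 0.77 [ 0.6344 -0.3129  0.004 ]
orange_beetle 0.5 [ 0.5201 -0.3208  0.0035]
orange_beetle 0.41 [0.6213 0.0011 0.2917]
stage 0.76 [ 0.4986 -0.0229  0.0689]
wheel_top 0.73 [ 0.449  -0.0977  0.0749]
wheel_top 0.39 [ 0.4572 -0.077   0.063 ]
green_tick 0.83 [ 0.4527 -0.0786  0.0661]
zoom_knob 0.59 [0.6434 0.136  0.2888]
pole 0.82 [0.6219 0.002  0.2875]
pole 0.56 [ 0.4554 -0.0792  0.0657]
side [ 0.0472 -1.1188  1.0027] [ 0.3001  0.7811 -0.5475] 515.0869332332502
green_block 0.59 [ 0.422  -0.329   0.0108]
green_block 0.57 [ 0.3066 -0.3252  0.013 ]
green_beetle 0.83 [ 0.4239 -0.3277  0.0088]
black_beetle 0.57 [ 0.6358 -0.3061  0.0034]
orange_beetle 0.93 [ 0.523  -0.3207  0.0098]
stage 0.89 [ 0.4908 -0.0214  0.069 ]
stage 0.57 [0.6042 0.2587 0.0033]
wheel_top 0.73 [ 0.4484 -0.0975  0.0809]
green_tick 0.64 [ 0.4528 -0.0784  0.0689]
zoom_knob 0.82 [0.6458 0.1398 0.2951]
pole 0.55 [0.6224 0.004  0.2896]
wrist [ 0.2724 -0.5113  0.3747] [-0.2646 -0.1001 -0.9591] 349.5994176957076
{'clock': 1.5, 'qpos': array([-1.3575,  0.2066,  1.5415,  0.    ,  1.3936, -0.1505]), 'joint_vel': array([-0.0011, -0.0013,  0.0004,  0.0017, -0.0005, -0.0005]), 'tau': array([ -0.0001, -38.304 , -29.1964,  -0.0002,   0.0008,   0.    ]), 'eef_pos': array([ 0.2046, -0.5374,  0.2313]), 'tool_rot': array([-3.0897, -0.5683, -0.    ]), 'ft_force': array([-0.6704, -0.0198, -0.0494]), 'ft_torque': array([ 0.0092, -0.0705,  0.0351]), 'finger_gap': 0.08528629888123243}
```

View pictures.

View pics/top0.png

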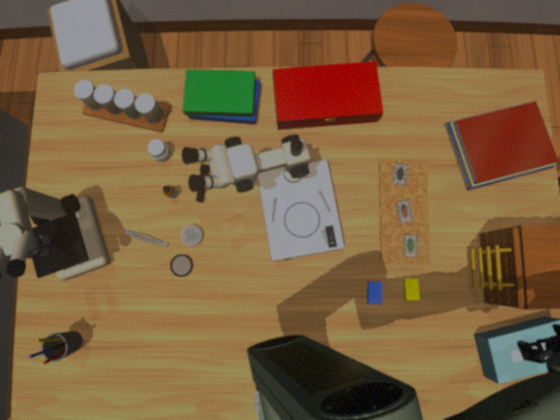

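View pics/side0.png

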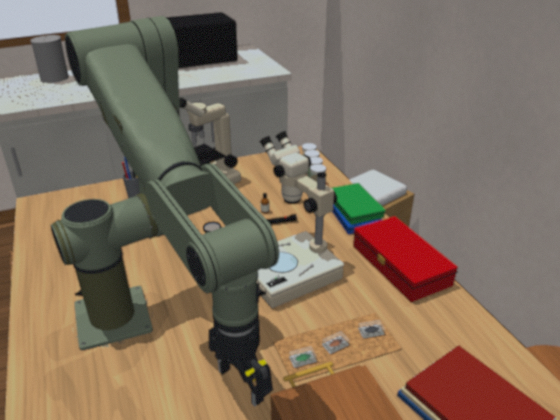

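```bash
python3 - <<'E'
import cv2
a=cv2.imread('pics/top0.png');
cv2.imwrite('pics/top0z.png',cv2.resize(a[215:335,190:350],None,fx=5,fy=5,interpolation=2))
b=cv2.imread('pics/side0.png')
cv2.imwrite('pics/side0z.png',cv2.resize(b[170:320,200:400],None,fx=4,fy=4,interpolation=2))
E
```

```text
(no output)
```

View pics/top0z.png

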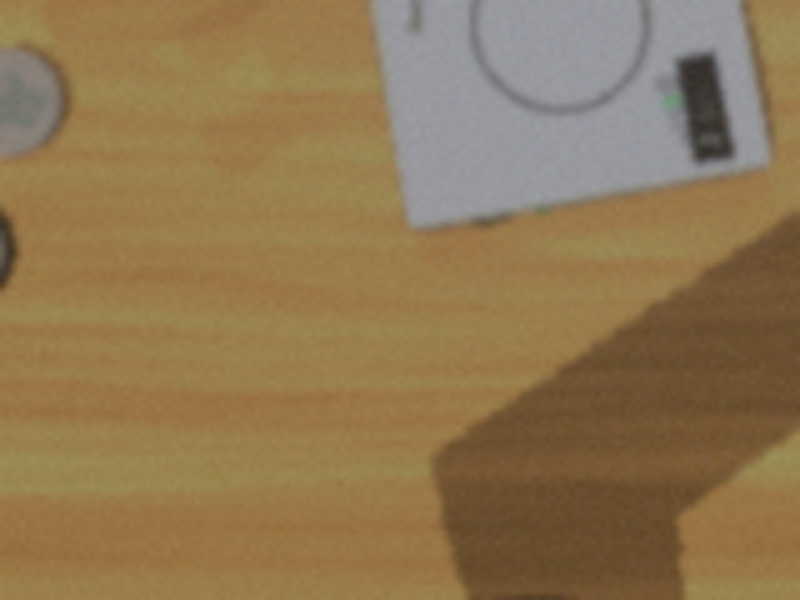

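View pics/side0z.png

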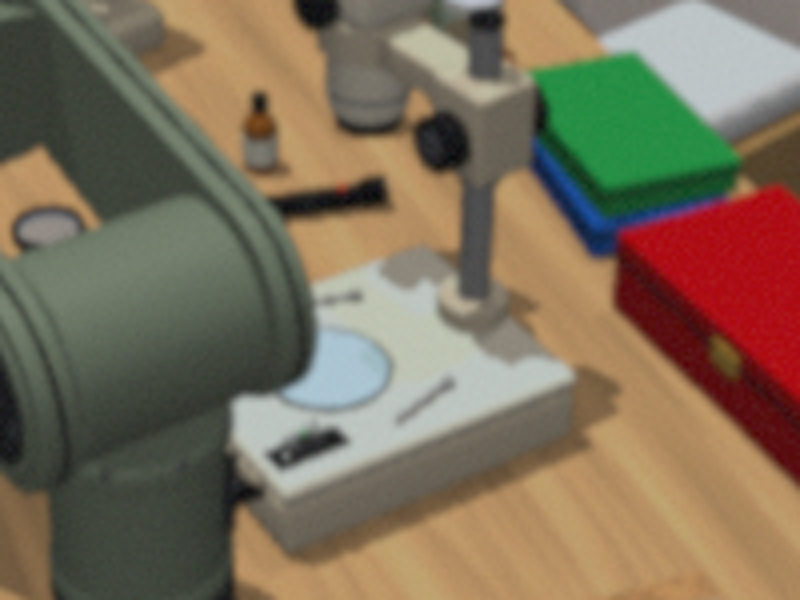

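```bash
cat >> h.py <<'E'
np.set_printoptions(precision=4,suppress=True)
def rel(p,yaw_deg,s=None):
    "target TCP, tool pointing down, tool x at yaw -> jog units"
    s=s or telemetry.state(); T=T_tool(s)
    c,sn=np.cos(np.radians(yaw_deg)),np.sin(np.radians(yaw_deg))
    Rt=np.array([[c,sn,0],[sn,-c,0],[0,0,-1]])
    sh=T[:3,:3].T@(np.array(p)-T[:3,3])/0.1
    tr=R.from_matrix(T[:3,:3].T@Rt).as_rotvec()/(2*np.pi)
    print(np.round(np.r_[sh,tr],4), 'maxturn',np.round(np.linalg.norm(tr)*360,1)); return sh,tr
E
python3 - <<'E'
from h import *
rel([0.25,-0.45,0.24],10)
rel([0.29,-0.41,0.23],0)
v=snap('wrist','wrist0.png')
E
```

```text
[ 0.7351 -0.6549 -0.0871 -0.     -0.      0.0301] maxturn 10.8
[ 1.2512 -0.8863  0.0129 -0.     -0.      0.0579] maxturn 20.8
```

View pics/wrist0.png

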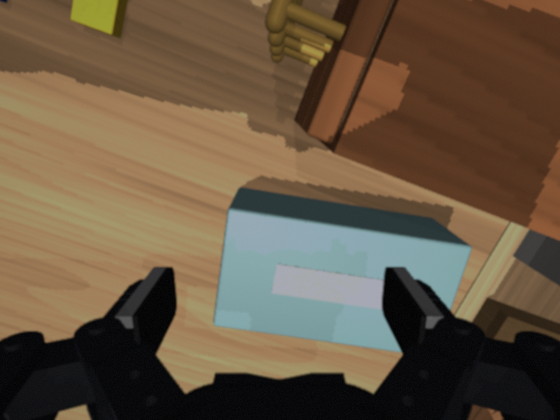

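Call:
{"name": "jog_arm", "arguments": {
  "rows": [-1,0.1,-0.4,-0.2,0,0,0.019,-1,0.3,-0.8,-0.2,0,0,0.038,-1,0.6,-1,-0.1,0,0,0.057,-1,0.8,-1,0,0,0,0.057,-1,0.8,-1,0,0,0,0.057]
}}

```text
clock: 1.97
eef_pos: [0.2455, -0.4116, 0.2294]
tool_rot: [-3.137, -0.014, -0.001]
ft_force: [-0.5, 0.4, -0.2]
finger_gap: 0.0854
```

```bash
python3 - <<'E'
from h import *
print(telemetry.state()['clock'],telemetry.state()['eef_pos'])
rel([0.40,-0.328,0.17],0)
E
```

```text
1.9667 [ 0.2455 -0.4116  0.2294]
[ 1.5523 -0.819   0.5983 -0.0007 -0.0001  0.0015] maxturn 0.6
```

Call:
{"name": "jog_arm", "arguments": {
  "rows": [-1,0.4,-0.3,0.1,0,0,0,-1,0.75,-0.6,0.3,0,0,0,-1,1,-0.8,0.45,0,0,0,-1,1,-0.82,0.5,0,0,0.0015]
}}

```text
clock: 2.3
eef_pos: [0.3469, -0.3263, 0.1791]
tool_rot: [-3.136, -0.003, -0.002]
ft_force: [-0.3, 0.1, -1.0]
finger_gap: 0.0854
```

Call:
{"name": "jog_arm", "arguments": {
  "rows": [-1,0.4,0,0,0,0,0,-1,0.5,0,0.1,0,0,0,-1,0.55,0,0.1,0,0,0]
}}

```text
clock: 2.55
eef_pos: [0.403, -0.3255, 0.1677]
tool_rot: [-3.135, -0.008, 0.0]
ft_force: [-0.2, 0.4, 0.3]
finger_gap: 0.0854
```

```bash
python3 - <<'E'
from h import *
v=snap('wrist','wrist1.png'); print(v.s['clock'],v.s['eef_pos'],v.s['tool_rot'])
for n in ['green_block','green_beetle','orange_beetle']:
    for q in tip_of(n,'wrist')[:2]: p=w(v,q['point']); print(n,round(q['confidence'],2),p,w2px(v,p))
E
```

```text
2.55 [ 0.403  -0.3255  0.1677] [-3.1349 -0.0077  0.    ]
green_block 0.88 [ 0.4278 -0.3316  0.0144] [288.1574 163.2655]
green_block 0.77 [ 0.3073 -0.3225  0.0139] [276.9967 289.2736]
green_beetle 0.71 [ 0.2974 -0.2255  0.0006] [179.6348 290.6566]
green_beetle 0.59 [ 0.306  -0.3268  0.0024] [281.5336 284.542 ]
orange_beetle 0.56 [ 0.5242 -0.3201  0.0064] [275.1094  40.476 ]
```

View pics/wrist1.png

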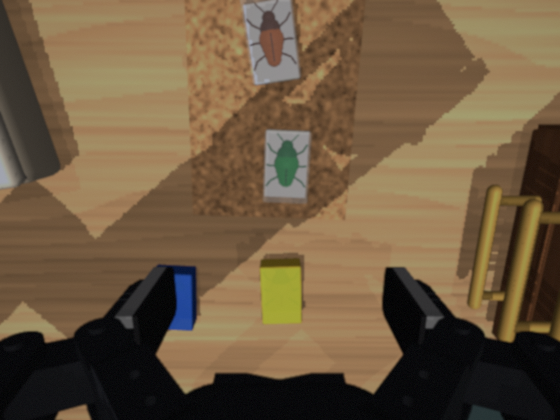

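```bash
python3 - <<'E'
from h import *
v=snap('wrist'); a=v.img[110:220,245:330]
hsv=cv2.cvtColor(v.img,cv2.COLOR_BGR2HSV)
m=((hsv[...,1]<50)&(hsv[...,2]>90)).astype(np.uint8); mm=np.zeros_like(m); mm[110:220,245:330]=m[110:220,245:330]
mm=cv2.morphologyEx(mm,cv2.MORPH_CLOSE,np.ones((9,9),np.uint8))
c=max(cv2.findContours(mm,0,2)[0],key=cv2.contourArea)
pts=np.array([px2w(v,float(x),float(y),0.024)[:2] for [[x,y]] in c])
r=cv2.minAreaRect(pts.astype(np.float32)*1000); print(r)
cv2.imwrite('pics/g.png',cv2.resize(a,None,fx=6,fy=5))
c0=v.s; rel([r[0][0]/1000,r[0][1]/1000,0.06],0)
E
```

```text
((427.9137878417969, -329.5691833496094), (36.02693176269531, 56.48039245605469), 87.88890075683594)
[ 0.2654  0.0307  1.0981 -0.0007 -0.0002  0.0002] maxturn 0.3
```

View pics/g.png

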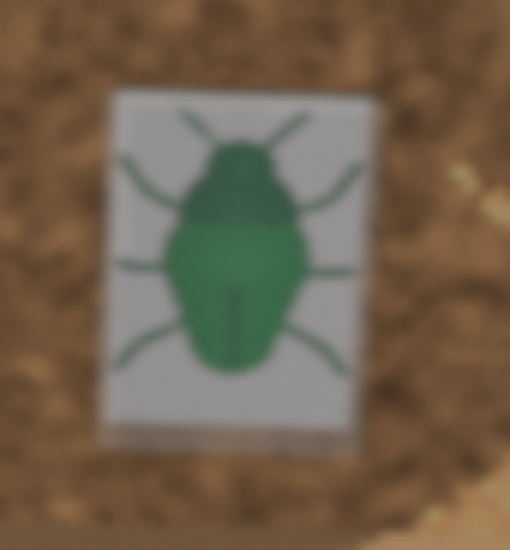

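Call:
{"name": "jog_arm", "arguments": {
  "rows": [-1,0.2,0.02,0.3,0,0,0.006,-1,0.25,0.04,0.6,0,0,0.006,-1,0.25,0.04,0.9,0,0,0.006,-1,0.25,0.04,1,0,0,0.006,-1,0.25,0.04,1,0,0,0.006]
}}

```text
clock: 3.22
eef_pos: [0.4236, -0.3289, 0.067]
tool_rot: [-3.131, 0.06, 0.006]
ft_force: [0.6, 0.4, -1.0]
finger_gap: 0.0853
```

```bash
python3 - <<'E'
from h import *
print(telemetry.state()['eef_pos']);rel([0.428,-0.3295,0.0075],-2)
E
```

```text
[ 0.4236 -0.3289  0.067 ]
[ 0.0469  0.01    0.5952 -0.0015  0.0006 -0.0005] maxturn 0.6
```

Call:
{"name": "jog_arm", "arguments": {
  "rows": [-1,0.05,0.01,0.3,-0.0015,0,0,-1,0.05,0.01,0.5,-0.0015,0,0,-1,0.05,0.01,0.59,-0.0015,0,0,-1,0.05,0.01,0.595,-0.0015,0,0]
}}

```text
clock: 3.55
eef_pos: [0.4274, -0.3292, 0.0071]
tool_rot: [-3.139, 0.061, 0.009]
ft_force: [-0.6, 0.4, -0.0]
finger_gap: 0.0853
```

Call:
{"name": "jog_arm", "arguments": {
  "rows": [1,0,0,0,0,0,0,1,0,0,0,0,0,0,1,0,0,0,0,0,0,1,0,0,0,0,0,0,1,0,0,0,0,0,0,1,0,0,0,0,0,0]
}}

```text
clock: 4.05
eef_pos: [0.4286, -0.3306, 0.009]
tool_rot: [3.14, -0.061, -0.004]
ft_force: [-0.8, 0.4, 6.3]
finger_gap: 0.0363
```

Call:
{"name": "jog_arm", "arguments": {
  "rows": [1,0,0,-0.1,0,0,0,1,0,0,-0.3,0,0,0,1,0,0,-0.6,0,0,0,1,0,0,-1,0,0,0,1,0,0,-1,0,0,0]
}}

```text
clock: 4.47
eef_pos: [0.4332, -0.3348, 0.1176]
tool_rot: [3.129, -0.06, 0.013]
ft_force: [1.1, -1.6, 1.3]
finger_gap: 0.0364
```

```bash
python3 - <<'E'
from h import *
v=snap('wrist','wrist2.png'); print(v.s['eef_pos'],v.s['finger_gap'],v.s['clock'])
for c in ['top','side']:
    v=snap(c,c+'2.png')
    for n in ['stage','wheel_top','green_tick','zoom_knob','pole']:
        for q in tip_of(n,c)[:1]: print(n,round(q['confidence'],2),w(v,q['point']))
E
```

```text
[ 0.4332 -0.3348  0.1176] 0.036449568892005305 4.4667
stage 0.76 [ 0.4981 -0.0263  0.0678]
wheel_top 0.61 [ 0.4485 -0.0993  0.0726]
green_tick 0.7 [ 0.4555 -0.0774  0.0642]
zoom_knob 0.68 [0.6455 0.135  0.291 ]
pole 0.77 [ 0.6218 -0.0032  0.2899]
stage 0.85 [ 0.4913 -0.0248  0.0691]
wheel_top 0.96 [ 0.4486 -0.0985  0.0823]
green_tick 0.95 [ 0.4512 -0.0805  0.0728]
zoom_knob 0.92 [0.6468 0.145  0.2936]
pole 0.82 [0.6237 0.0031 0.2892]
```

View pics/wrist2.png

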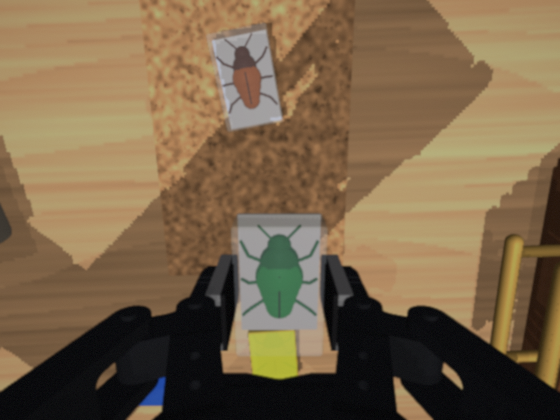

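Call:
{"name": "jog_arm", "arguments": {
  "rows": [1,0,0,-0.4,0,0,0,1,-0.1,-0.3,-0.8,0,0,-0.008,1,-0.2,-0.6,-0.9,0,0,-0.016,1,-0.3,-1,-0.9,0,0,-0.024,1,-0.3,-1,-0.9,0,0,-0.033,1,-0.3,-1,-0.9,0,0,-0.033]
}}

```text
clock: 5.62
eef_pos: [0.4025, -0.2274, 0.1988]
tool_rot: [3.129, 0.27, -0.005]
ft_force: [-0.3, 0.1, -0.9]
finger_gap: 0.0368
```

```bash
python3 - <<'E'
from h import *
print(telemetry.state()['eef_pos']);rel([0.40,-0.05,0.21],10.5)
E
```

```text
[ 0.4025 -0.2274  0.1988]
[ 0.2788 -1.7524 -0.1134  0.      0.0005 -0.0018] maxturn 0.7
```

Call:
{"name": "jog_arm", "arguments": {
  "rows": [1,0.05,-0.3,-0.05,0,0,0,1,0.1,-0.6,-0.1,0,0,0,1,0.2,-0.9,-0.12,0,0,0,1,0.2,-1,-0.12,0,0,0]
}}

```text
clock: 5.95
eef_pos: [0.4061, -0.1235, 0.2113]
tool_rot: [-3.13, -0.27, 0.002]
ft_force: [-0.5, 0.6, -0.1]
finger_gap: 0.0369
```

Call:
{"name": "jog_arm", "arguments": {
  "rows": [1,0.05,-0.3,0,0,0,0,1,0.08,-0.6,0,0,0,0,1,0.1,-0.8,0,0,0,0,1,0.1,-0.8,0,0,0,0]
}}

```text
clock: 6.28
eef_pos: [0.4021, -0.041, 0.211]
tool_rot: [-3.128, -0.273, 0.003]
ft_force: [-0.2, -0.3, -1.0]
finger_gap: 0.0359
```

```bash
python3 - <<'E'
from h import *
v=snap('wrist','wrist3.png'); print(v.s['eef_pos'],v.s['tool_rot'],v.s['finger_gap'],v.s['clock'])
for n in ['stage','wheel_top','green_tick','green_block']:
        for q in tip_of(n,'wrist')[:2]: p=w(v,q['point']);print(n,round(q['confidence'],2),p,w2px(v,p))
E
```

```text
[ 0.4021 -0.041   0.211 ] [-3.1283 -0.2729  0.0028] 0.03593985150999661 6.2833
stage 0.73 [ 0.4916 -0.0223  0.067 ] [276.2952  78.9945]
wheel_top 0.75 [ 0.4466 -0.1025  0.0754] [365.754  156.1607]
green_tick 0.74 [ 0.4495 -0.0786  0.0684] [335.8342 146.3162]
green_tick 0.31 [ 0.3983 -0.0436  0.2189] [284.4259 289.5037]
green_block 0.88 [ 0.3066 -0.3216  0.0119] [515.2892 307.2804]
green_block 0.68 [ 0.3997 -0.0406  0.2166] [278.2056 282.8875]
```

View pics/wrist3.png

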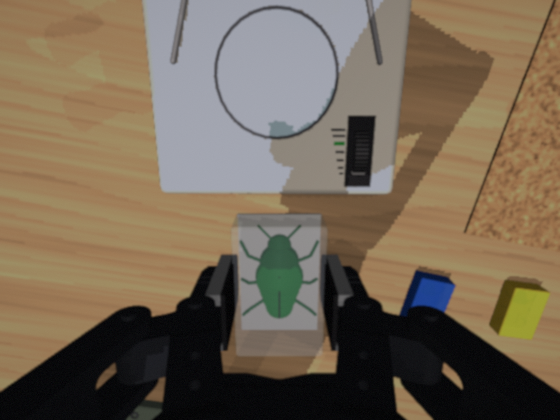

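```bash
python3 - <<'E'
from h import *
v=snap('wrist'); cv2.imwrite('pics/wz.png',cv2.resize(v.img[105:200,315:400],None,fx=7,fy=6,interpolation=2))
pc=px2w(v,277,73,0.0665);print('stage',pc)
for p in [(163,191),(392,193),(155,100),(401,100)]: print(px2w(v,*p,0.065))
for p in [(277,8),(277,138),(215,73),(338,73)]: print(np.linalg.norm(px2w(v,*p,0.0665)-pc))
for p in [(338,143)]: print(px2w(v,*p,0.065))
T=T_tool(v.s); print('block px->',px2w(v,279,275,0.225), )
E
```

```text
stage [ 0.4967 -0.0261  0.0665]
[0.3879 0.0537 0.065 ]
[ 0.4193 -0.1386  0.065 ]
[0.4607 0.0655 0.065 ]
[ 0.4937 -0.1258  0.065 ]
0.04423222772254005
0.04915178385448385
0.047691538753844166
0.04692119188702942
[ 0.4526 -0.0842  0.065 ]
block px-> [ 0.4083 -0.0429  0.225 ]
```

View pics/wz.png

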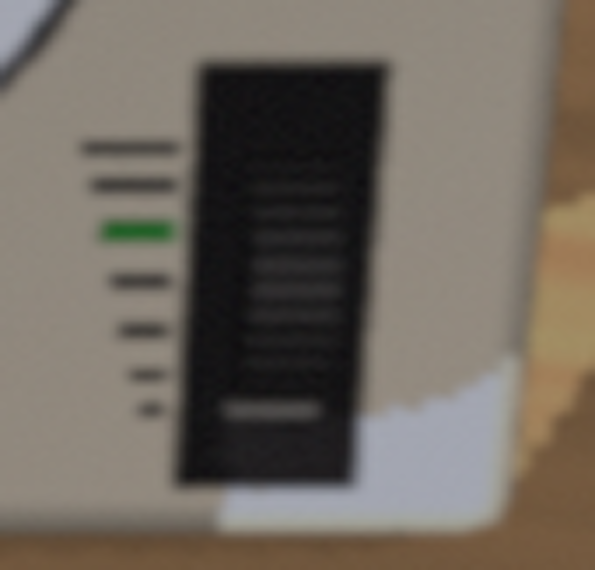

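```bash
python3 - <<'E'
from h import *
rel([0.4985,-0.0245,0.10],10)
E
```

```text
[ 0.9801 -0.0323  1.1115  0.      0.0002 -0.0007] maxturn 0.3
```

Call:
{"name": "jog_arm", "arguments": {
  "rows": [1,0.35,-0.01,0.1,0,0,0,1,0.7,-0.02,0.3,0,0,0,1,0.98,-0.03,0.6,0,0,0,1,0.98,-0.03,0.9,0,0,0,1,0.98,-0.03,1,0,0,0,1,0.98,-0.03,1,0,0,0]
}}

```text
clock: 7.08
eef_pos: [0.4952, -0.0248, 0.1074]
tool_rot: [-3.128, -0.265, 0.016]
ft_force: [-0.5, -0.0, -1.1]
finger_gap: 0.0363
```

```bash
python3 - <<'E'
from h import *
rel([0.4985,-0.0245,0.075],10)
v=snap('wrist','wrist4.png')
E
```

```text
[ 0.0367  0.0038  0.3233 -0.0005  0.0016 -0.0009] maxturn 0.7
```

View pics/wrist4.png

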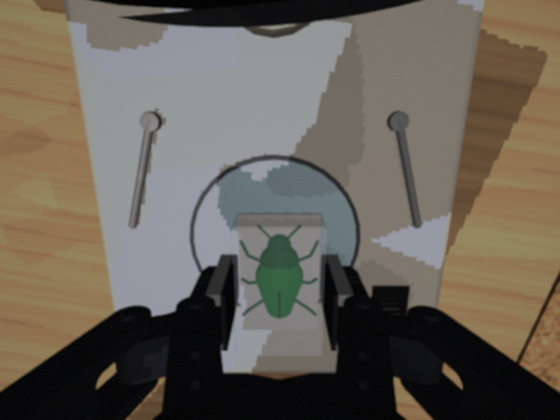

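Call:
{"name": "jog_arm", "arguments": {
  "rows": [1,0.03,0,0.15,0,0.0015,0,1,0.035,0,0.3,0,0.0015,0,1,0.035,0,0.32,0,0.0015,0,1,0.035,0,0.32,0,0.0015,0]
}}

```text
clock: 7.47
eef_pos: [0.5, -0.025, 0.0788]
tool_rot: [-3.129, -0.263, -0.006]
ft_force: [0.7, -0.4, -0.5]
finger_gap: 0.0366
```

Call:
{"name": "jog_arm", "arguments": {
  "rows": [1,0,0,0.02,0,0,0,1,0,0,0.03,0,0,0,1,0,0,0.03,0,0,0]
}}

```text
clock: 7.72
eef_pos: [0.5009, -0.0253, 0.0771]
tool_rot: [-3.13, -0.263, -0.01]
ft_force: [-0.4, -0.2, -0.3]
finger_gap: 0.0361
```

Call:
{"name": "jog_arm", "arguments": {
  "rows": [1,-0.01,0,0.03,0,-0.001,0,1,-0.01,0,0.045,0,-0.001,0,1,-0.01,0,0.045,0,-0.001,0]
}}

```text
clock: 7.97
eef_pos: [0.4998, -0.0254, 0.0724]
tool_rot: [-3.13, -0.263, 0.0]
ft_force: [0.0, -0.3, 0.4]
finger_gap: 0.0363
```

Call:
{"name": "jog_arm", "arguments": {
  "rows": [1,-0.01,0,0.01,0,0,0,1,-0.01,0,0.02,0,0,0,1,-0.01,0,0.02,0,0,0]
}}

```text
clock: 8.22
eef_pos: [0.4992, -0.0256, 0.0715]
tool_rot: [-3.13, -0.264, -0.0]
ft_force: [-1.4, 0.9, 6.8]
finger_gap: 0.0365
```

Call:
{"name": "jog_arm", "arguments": {
  "rows": [0,0,0,0,0,0,0,-0.3,0,0,-0.02,0,0,0,-0.4,0,0,-0.02,0,0,0,-0.4,0,0,-0.02,0,0,0,-0.4,0,0,-0.02,0,0,0]
}}

```text
clock: 8.63
eef_pos: [0.4991, -0.0256, 0.0733]
tool_rot: [-3.13, -0.264, 0.0]
ft_force: [-0.2, 0.4, -0.4]
finger_gap: 0.0594
```

Call:
{"name": "jog_arm", "arguments": {
  "rows": [-0.4,0,0,-0.2,0,0,0,-0.4,0,0,-0.5,0,0,0,-0.4,-0.3,0,-0.9,0,0,0,0,-0.6,0.1,-1,0,0,0,1,-0.9,0.3,-1,0,0,0,1,-1,0.4,-1,0,0,0,1,-1,0.4,-1,0,0,0]
}}

```text
clock: 9.22
eef_pos: [0.4056, -0.0832, 0.1736]
tool_rot: [3.13, 0.259, -0.0]
ft_force: [0.9, 0.2, -0.1]
finger_gap: 0.0113
```

```bash
python3 - <<'E'
from h import *
v=snap('wrist','wrist5.png'); print(v.s['eef_pos'],v.s['tool_rot'],v.s['finger_gap'],v.s['clock'])
for n in ['stage','wheel_top','green_tick','green_block']:
        for q in tip_of(n,'wrist')[:2]: p=w(v,q['point']);print(n,round(q['confidence'],2),p,w2px(v,p))
E
```

```text
[ 0.4056 -0.0832  0.1736] [ 3.1299  0.2589 -0.0001] 0.01134525849952842 9.2167
wheel_top 0.72 [ 0.4437 -0.1042  0.0782] [318.8391 163.3174]
green_tick 0.77 [ 0.4535 -0.0768  0.0673] [281.7293 140.7831]
green_block 0.77 [ 0.4989 -0.0259  0.0821] [213.101   55.8099]
green_block 0.73 [ 0.3053 -0.3225  0.0103] [498.0377 323.031 ]
```

View pics/wrist5.png

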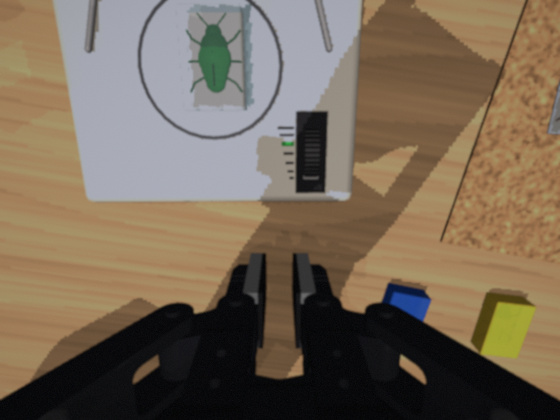

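```bash
python3 - <<'E'
from h import *
v=snap('wrist'); cv2.imwrite('pics/wz2.png',cv2.resize(v.img[100:205,270:345],None,fx=7,fy=5.5,interpolation=2))
print(v.s['eef_pos'],v.s['finger_gap'])
for p in [(297,110),(328,112),(326,193),(296,191),(312,151)]: print(px2w(v,*p,0.065))
print('top',px2w(v,312,150,0.075),'tick',px2w(v,288,144,0.065))
E
```

```text
[ 0.4077 -0.0812  0.1731] 6.85920484739915e-05
[ 0.4778 -0.0813  0.065 ]
[ 0.4801 -0.1027  0.065 ]
[ 0.4233 -0.1133  0.065 ]
[ 0.4211 -0.0911  0.065 ]
[ 0.4519 -0.0971  0.065 ]
top [ 0.4537 -0.0958  0.075 ] tick [ 0.4539 -0.0793  0.065 ]
```

View pics/wz2.png

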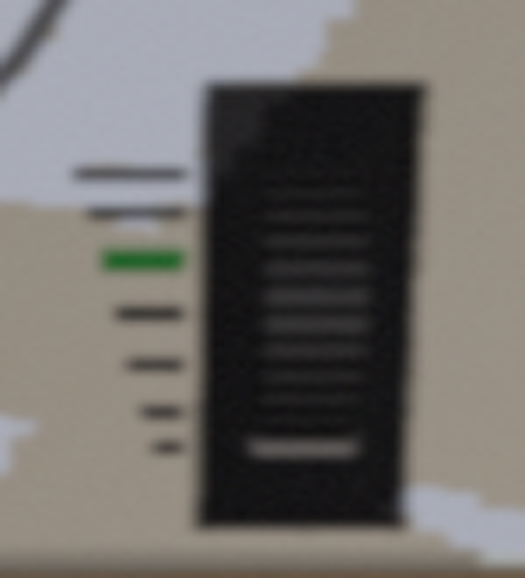

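```bash
python3 - <<'E'
from h import *
rel([0.4372,-0.1003,0.085],10)
E
```

```text
[ 0.2592  0.2388  0.8806 -0.0001  0.0001 -0.0008] maxturn 0.3
```

Call:
{"name": "jog_arm", "arguments": {
  "rows": [1,0.15,0.12,0.3,0,0,0,1,0.26,0.24,0.6,0,0,-0.001,1,0.26,0.24,0.8,0,0,-0.001,1,0.26,0.24,0.88,0,0,-0.001,1,0.26,0.24,0.88,0,0,-0.001]
}}

```text
clock: 9.93
eef_pos: [0.4353, -0.0989, 0.0824]
tool_rot: [-3.125, -0.276, 0.01]
ft_force: [-0.1, 0.2, 0.5]
finger_gap: -0.0004
```

```bash
python3 - <<'E'
from h import *
rel([0.4372,-0.1003,0.077],10)
E
```

```text
[ 0.0165  0.0172  0.0538 -0.0007  0.001   0.0003] maxturn 0.4
```

Call:
{"name": "jog_arm", "arguments": {
  "rows": [1,0.017,0.017,0.03,0,0.001,0,1,0.017,0.017,0.05,0,0.001,0,1,0.017,0.017,0.06,0,0.001,0,1,0.017,0.017,0.06,0,0.001,0]
}}

```text
clock: 10.27
eef_pos: [0.4378, -0.1004, 0.0772]
tool_rot: [-3.126, -0.277, -0.002]
ft_force: [0.1, -0.4, 0.4]
finger_gap: -0.0001
```

Call:
{"name": "jog_arm", "arguments": {
  "rows": [1,0,0,0.01,0,0,0,1,0,0,0.015,0,0,0,1,0,0,0.015,0,0,0]
}}

```text
clock: 10.52
eef_pos: [0.4381, -0.1005, 0.0761]
tool_rot: [-3.126, -0.277, -0.003]
ft_force: [-1.2, 0.6, -0.2]
finger_gap: 0.0002
```

Call:
{"name": "jog_arm", "arguments": {
  "rows": [1,0,0,0.01,0,0,0,1,0,0,0.015,0,0,0,1,0,0,0.015,0,0,0]
}}

```text
clock: 10.77
eef_pos: [0.4383, -0.1006, 0.0749]
tool_rot: [-3.126, -0.277, -0.004]
ft_force: [0.1, 0.4, 1.6]
finger_gap: -0.0
```

Call:
{"name": "jog_arm", "arguments": {
  "rows": [1,0,0,0.005,0,0,0,1,0,0,0.01,0,0,0,1,0,0,0.01,0,0,0]
}}

```text
clock: 11.02
eef_pos: [0.4389, -0.1006, 0.0747]
tool_rot: [-3.126, -0.276, -0.006]
ft_force: [-2.1, 1.9, 5.6]
finger_gap: -0.0005
```

Call:
{"name": "jog_arm", "arguments": {
  "rows": [1,0.03,0,0.011,0,0,0,1,0.07,0,0.011,0,0,0,1,0.11,0,0.011,0,0,0,1,0.15,0,0.011,0,0,0,1,0.19,0,0.012,0,0,0,1,0.23,0,0.013,0,0,0,1,0.26,0,0.014,0,0,0,1,0.28,0,0.015,0,0,0,1,0.28,0,0.016,0,0,0]
}}

```text
clock: 11.77
eef_pos: [0.4665, -0.0956, 0.0728]
tool_rot: [-3.126, -0.277, -0.005]
ft_force: [0.0, -0.5, -0.2]
finger_gap: 0.0
```

```bash
python3 - <<'E'
from h import *
v=snap('wrist','wrist6.png'); print(v.s['eef_pos'],v.s['ft_force'],v.s['clock'])
cv2.imwrite('pics/w6.png',cv2.resize(v.img[180:380,190:390],None,fx=3,fy=3,interpolation=2))
E
```

```text
[ 0.4665 -0.0956  0.0728] [ 0.0064 -0.536  -0.1932] 11.7667
```

View pics/w6.png

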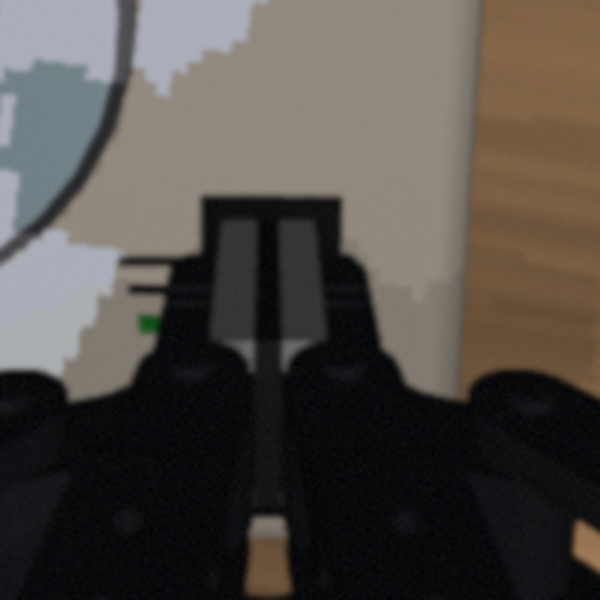

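Call:
{"name": "jog_arm", "arguments": {
  "rows": [1,0,0,-0.2,0,0,0,1,-0.2,0,-0.5,0,0,0,1,-0.5,0,-0.8,0,0,0,1,-0.7,0,-0.9,0,0,0,1,-0.7,0,-0.9,0,0,0]
}}

```text
clock: 12.23
eef_pos: [0.3958, -0.1091, 0.1648]
tool_rot: [-3.129, -0.275, -0.008]
ft_force: [0.1, -0.0, -1.0]
finger_gap: 0.0002
```

```bash
python3 - <<'E'
from h import *
v=snap('wrist'); print(v.s['eef_pos'],v.s['ft_force'],v.s['clock'])
u=w2px(v,[0.450,-0.098,0.07]); x,y=map(int,u); print(u)
cv2.imwrite('pics/w7.png',cv2.resize(v.img[max(0,y-60):y+60,max(0,x-60):x+60],None,fx=5,fy=5,interpolation=2))
E
```

```text
[ 0.3958 -0.1091  0.1648] [ 0.0863 -0.0023 -0.9782] 12.2333
[277.5409 132.6571]
```

View pics/w7.png

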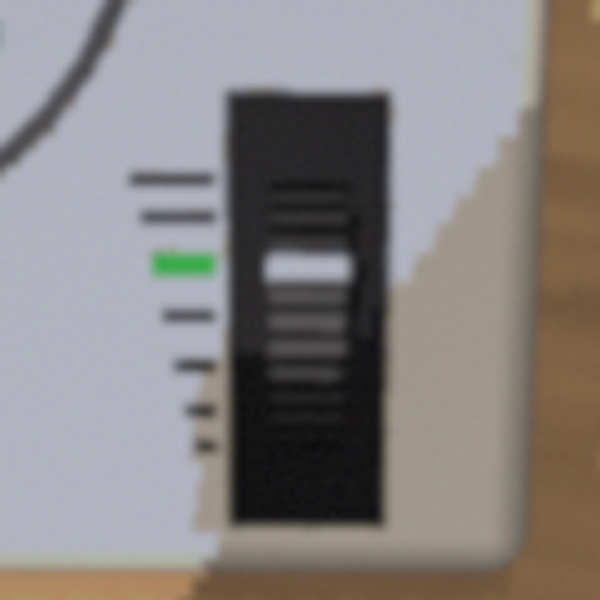

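```bash
cat >> h.py <<'E'
def Rt(yaw,tilt):
    c,sn=np.cos(np.radians(yaw)),np.sin(np.radians(yaw))
    M=np.array([[c,sn,0],[sn,-c,0],[0,0,-1]])
    return M@R.from_rotvec([0,-np.radians(tilt),0]).as_matrix()
def relp(lst,s=None):
    s=s or telemetry.state(); T=T_tool(s)
    for p,y,t in lst:
        sh=T[:3,:3].T@(np.array(p)-T[:3,3])/0.1
        tr=R.from_matrix(T[:3,:3].T@Rt(y,t)).as_rotvec()/(2*np.pi)
        print(', '.join('%.3f'%q for q in np.r_[sh,tr]))
E
python3 - <<'E'
from h import *
s=telemetry.state();print(s['eef_pos'],s['qpos'])
relp([([0.45,-0.08,0.30],10,0),([0.50,-0.05,0.42],10,0)])
E
```

```text
[ 0.3966 -0.1088  0.1636] [-0.4823 -0.084   1.9974  0.0046  1.2248  0.9122]
0.583, -0.192, -1.360, -0.000, -0.001, 0.000
1.134, -0.402, -2.557, -0.000, -0.001, 0.000
```

Call:
{"name": "jog_arm", "arguments": {
  "rows": [1,0.1,-0.02,-0.3,0,0,0,1,0.3,-0.1,-0.6,0,0,0,1,0.5,-0.15,-0.9,0,0,0,1,0.6,-0.2,-1,0,0,0,1,0.6,-0.2,-1,0,0,0]
}}

```text
clock: 12.7
eef_pos: [0.4556, -0.0785, 0.2667]
tool_rot: [3.129, 0.278, 0.018]
ft_force: [0.1, 1.3, -0.4]
finger_gap: -0.0001
```

Call:
{"name": "jog_arm", "arguments": {
  "rows": [1,0.1,-0.05,-0.3,0,0,0,1,0.3,-0.1,-0.6,0,0,0,1,0.5,-0.2,-0.9,0,0,0,1,0.8,-0.3,-1,0,0,0,1,1,-0.4,-1,0,0,0,1,1,-0.4,-1,0,0,0]
}}

```text
clock: 13.2
eef_pos: [0.548, -0.0197, 0.3656]
tool_rot: [-3.127, -0.282, -0.016]
ft_force: [-1.1, -0.5, -0.3]
finger_gap: 0.0
```

```bash
python3 - <<'E'
from h import *
s=telemetry.state();print(s['eef_pos'],s['qpos'],s['clock'])
relp([([0.62,0.08,0.43],14,5),([0.70,0.15,0.44],18,20)])
E
```

```text
[ 0.548  -0.0197  0.3656] [-0.1965  0.0725  1.4205  0.0045  1.6393  1.1948] 13.2
0.893, -0.853, -0.635, -0.001, -0.016, -0.010
1.807, -1.399, -0.725, -0.004, -0.057, -0.021
```

Call:
{"name": "jog_arm", "arguments": {
  "rows": [1,0,0,-0.3,0,0,0,1,0.2,-0.2,-0.6,0,0,0,1,0.5,-0.5,-0.7,0,-0.008,0,1,0.8,-0.75,-0.7,0,-0.016,-0.01,1,0.9,-0.85,-0.7,0,-0.016,-0.01,1,0.9,-0.85,-0.7,0,-0.016,-0.01]
}}

```text
clock: 13.7
eef_pos: [0.622, 0.0823, 0.4299]
tool_rot: [3.108, 0.386, -0.156]
ft_force: [-0.2, -0.3, -1.0]
finger_gap: -0.0003
```

```bash
python3 - <<'E'
from h import *
s=telemetry.state();print(s['eef_pos'],s['qpos'],s['clock'])
relp([([0.70,0.15,0.44],18,20)])
for c in ['wrist','top','side']:
    v=snap(c,c+'8.png')
    for n in ['zoom_knob','pole']:
        for q in tip_of(n,c)[:1]: p=w(v,q['point']);print(n,round(q['confidence'],2),p,w2px(v,p))
E
```

```text
[0.622  0.0823 0.4299] [ 0.0029  0.3257  0.9987 -0.019   1.915   1.3212] 13.7
0.908, -0.467, -0.189, -0.003, -0.040, -0.010
zoom_knob 0.57 [0.6431 0.1446 0.2899] [210.351  135.4625]
pole 0.86 [ 0.616  -0.0002  0.2881] [372.6049 207.8437]
pole 0.96 [0.6215 0.0009 0.292 ] [294.8004 148.8131]
zoom_knob 0.57 [0.647  0.1389 0.2954] [307.9751 159.6615]
pole 0.68 [0.6228 0.0024 0.2912] [320.4812 183.1145]
```

View pics/wrist8.png

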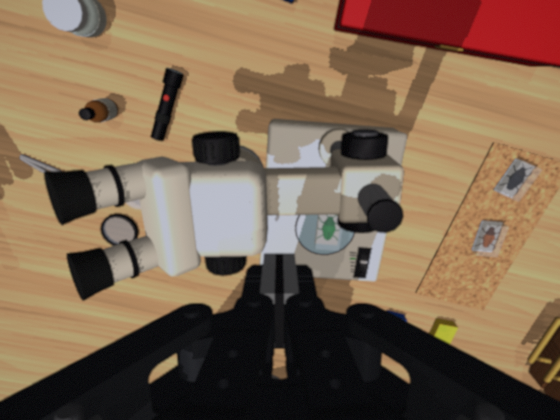

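View pics/side8.png

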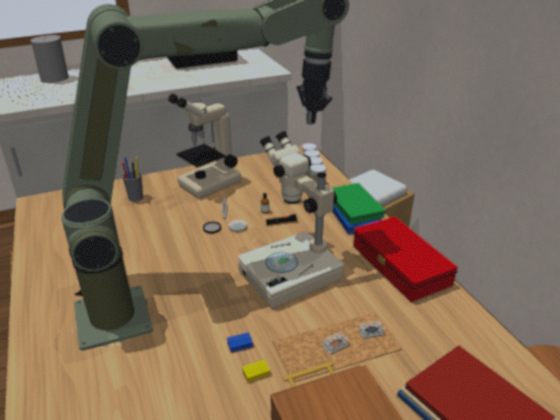

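Call:
{"name": "jog_arm", "arguments": {
  "rows": [1,0.3,-0.15,-0.06,0,-0.015,-0.003,1,0.6,-0.3,-0.1,0,-0.03,-0.006,1,0.9,-0.47,-0.19,-0.003,-0.04,-0.01,1,1,-0.5,-0.19,-0.003,-0.04,-0.01,1,1,-0.5,-0.19,-0.003,-0.04,-0.01]
}}

```text
clock: 14.57
eef_pos: [0.7071, 0.1535, 0.4375]
tool_rot: [3.005, 0.469, -0.538]
ft_force: [0.3, -0.2, 0.8]
finger_gap: 0.0004
```

```bash
python3 - <<'E'
from h import *
s=telemetry.state();print(s['eef_pos'],s['qpos'],s['clock'])
relp([([0.705,0.155,0.36],16,20),([0.692,0.153,0.285],16,20)])
E
```

```text
[0.7071 0.1535 0.4375] [ 0.1223  0.8548  0.225  -0.0953  2.4082  1.3241] 14.5667
0.255, -0.020, 0.732, 0.002, 0.001, 0.005
0.393, -0.040, 1.481, 0.002, 0.001, 0.005
```

```bash
python3 - <<'E'
from h import *
relp([([0.700,0.155,0.41],16,14),([0.697,0.154,0.36],16,12),([0.692,0.153,0.285],16,12)])
E
```

```text
0.037, -0.036, 0.280, 0.001, 0.017, 0.005
0.181, -0.035, 0.760, 0.001, 0.023, 0.005
0.393, -0.040, 1.481, 0.001, 0.023, 0.005
```

Call:
{"name": "jog_arm", "arguments": {
  "rows": [1,0.02,-0.03,0.2,0,0.012,0.005,1,0.1,-0.035,0.5,0,0.022,0.005,1,0.18,-0.035,0.76,0,0.023,0.005,1,0.25,-0.035,1,0,0.023,0.005,1,0.25,-0.035,1,0,0.023,0.005]
}}

```text
clock: 14.98
eef_pos: [0.6915, 0.1527, 0.3274]
tool_rot: [3.057, 0.428, -0.342]
ft_force: [0.3, -0.2, -2.0]
finger_gap: -0.0004
```

```bash
python3 - <<'E'
from h import *
v=snap('wrist','wrist9.png');s=v.s
s=telemetry.state();print(s['eef_pos'],s['qpos'],s['clock'],s['ft_force'])
relp([([0.692,0.153,0.285],16,12)])
v=snap('side','side9.png')
cv2.imwrite('pics/side9.png',cv2.resize(v.img[60:300,200:420],None,fx=2.5,fy=2.5))
E
```

```text
[0.6931 0.1528 0.3312] [ 0.1139  0.6213  0.7887 -0.0449  1.9454  1.3949] 15.0333 [ 0.4203  0.0218 -0.1312]
0.090, -0.008, 0.454, 0.001, 0.001, -0.000
```

View pics/wrist9.png

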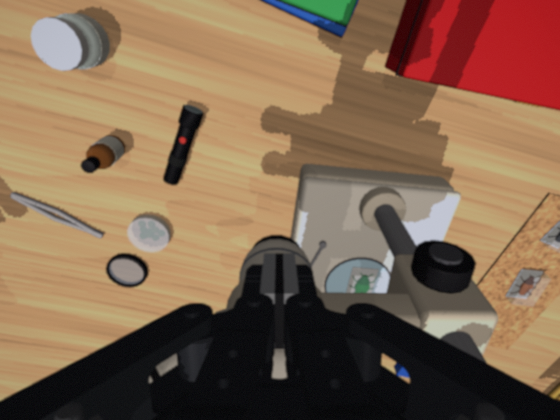

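View pics/side9.png

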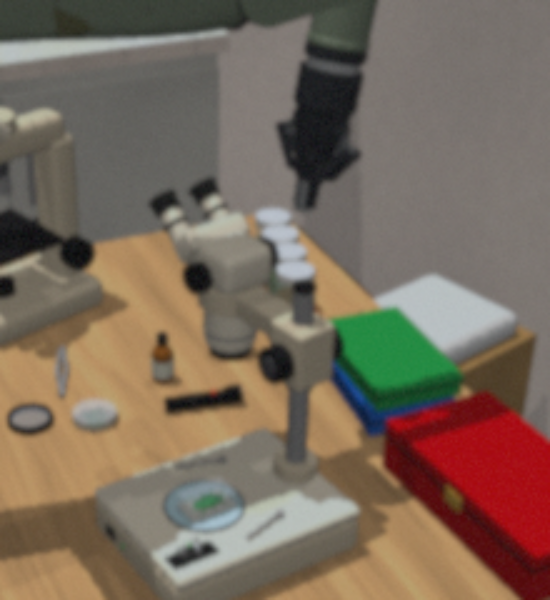

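Call:
{"name": "jog_arm", "arguments": {
  "rows": [1,0.09,-0.008,0.2,0,0,0,1,0.09,-0.008,0.4,0,0,0,1,0.09,-0.008,0.45,0,0,0,1,0.09,-0.008,0.45,0,0,0]
}}

```text
clock: 15.42
eef_pos: [0.6945, 0.1531, 0.2896]
tool_rot: [3.058, 0.427, -0.322]
ft_force: [0.2, -0.3, 0.1]
finger_gap: -0.0002
```

```bash
python3 - <<'E'
from h import *
s=telemetry.state();print(s['eef_pos'],s['qpos'],s['clock'],s['ft_force'])
P=np.array([0.623,-0.001])
# contact TCP: face distance e outward. head angle th deg
def tgt(th,e,z=0.285,tilt=12):
    yaw=100-th; n=np.array([np.cos(np.radians(yaw)),np.sin(np.radians(yaw))]); x=np.array([np.sin(np.radians(yaw)),-np.cos(np.radians(yaw))]) # toward pole
    f=P-x*0.130+n*(0.0595+e); return ([f[0],f[1],z],yaw,tilt)
for th in (84,80): print(tgt(th,0))
relp([tgt(84,0.02),tgt(82,0.01),tgt(80,0.005)])
E
```

```text
[0.6945 0.1531 0.2896] [ 0.1141  0.6264  0.8622 -0.0435  1.86    1.3993] 15.4167 [ 0.2269 -0.3403  0.119 ]
([np.float64(0.6443622146521201), np.float64(0.1403644431430929), 0.285], 16, 12)
([np.float64(0.6344490923044246), np.float64(0.14151023923004538), 0.285], 20, 12)
-0.300, -0.016, 0.111, 0.001, 0.000, -0.000
-0.443, -0.039, 0.142, 0.000, 0.000, -0.006
-0.537, -0.058, 0.162, -0.001, 0.000, -0.011
```

Call:
{"name": "jog_arm", "arguments": {
  "rows": [1,-0.15,-0.01,0.05,0,0,0,1,-0.3,-0.016,0.11,0,0,0,1,-0.37,-0.025,0.13,0,0,-0.003,1,-0.44,-0.04,0.14,0,0,-0.006,1,-0.5,-0.05,0.15,0,0,-0.009]
}}

```text
clock: 15.83
eef_pos: [0.6447, 0.1448, 0.2884]
tool_rot: [3.053, 0.518, -0.314]
ft_force: [2.8, 4.0, 0.9]
finger_gap: -0.0001
```

```bash
cat >> h.py <<'E'
P=np.array([0.623,-0.001])
def tgt(th,e,z=0.286,tilt=12):
    yaw=100-th; n=np.array([np.cos(np.radians(yaw)),np.sin(np.radians(yaw))]); x=np.array([np.sin(np.radians(yaw)),-np.cos(np.radians(yaw))])
    f=P-x*0.130+n*(0.0595+e); return ([f[0],f[1],z],yaw,tilt)
def thof(s,e):
    "head angle if TCP is at e from face plane"
    d=np.array(s['eef_pos'][:2])-P; a=np.degrees(np.arctan2(d[1],d[0])); r=np.linalg.norm(d)
    return 100-(a-np.degrees(np.arccos((0.0595+e)/r))), r
E
python3 - <<'E'
from h import *
s=telemetry.state();print(s['eef_pos'],s['clock'],s['ft_force'],thof(s,.008))
relp([tgt(t,0.008) for t in (78,74,70,66,62,58,54,50,46)])
E
```

```text
[0.6447 0.1448 0.2884] 15.8333 [2.7596 4.0052 0.8673] (np.float64(81.20554071682622), np.float64(0.14737338478720707))
-0.067, -0.026, 0.038, -0.002, -0.001, -0.007
-0.160, -0.065, 0.057, -0.005, -0.001, -0.018
-0.254, -0.098, 0.077, -0.007, -0.001, -0.029
-0.351, -0.124, 0.097, -0.009, -0.001, -0.040
-0.450, -0.143, 0.118, -0.011, -0.001, -0.051
-0.549, -0.155, 0.138, -0.014, -0.001, -0.062
-0.649, -0.160, 0.159, -0.016, -0.001, -0.073
-0.749, -0.157, 0.180, -0.018, -0.001, -0.084
-0.849, -0.148, 0.200, -0.021, -0.001, -0.094
```

Call:
{"name": "jog_arm", "arguments": {
  "rows": [1,-0.065,-0.025,0.04,-0.002,-0.001,-0.007,1,-0.16,-0.065,0.057,-0.005,-0.001,-0.018,1,-0.255,-0.1,0.077,-0.007,-0.001,-0.029,1,-0.35,-0.125,0.097,-0.009,-0.001,-0.04,1,-0.45,-0.143,0.118,-0.011,-0.001,-0.051]
}}

```text
clock: 16.25
eef_pos: [0.5972, 0.1441, 0.2882]
tool_rot: [2.893, 1.004, -0.297]
ft_force: [2.0, 3.3, 1.2]
finger_gap: 0.0005
```

```bash
python3 - <<'E'
from h import *
v=snap('wrist','wrist10.png')
s=telemetry.state();print(s['eef_pos'],s['clock'],s['ft_force'],thof(s,.008))
relp([tgt(t,0.008) for t in (60,56,52,48,44,40,36,32)])
for q in tip_of('zoom_knob','wrist')[:2]: p=w(v,q['point']);print(round(q['confidence'],2),p,w2px(v,p))
E
```

```text
[0.595  0.144  0.2886] 16.3 [-0.8951  0.7751  0.1308] (np.float64(61.87364809948837), np.float64(0.1476610512678521))
-0.037, -0.008, 0.034, -0.001, -0.000, -0.004
-0.128, -0.050, 0.054, -0.004, -0.000, -0.015
-0.222, -0.084, 0.073, -0.006, -0.000, -0.026
-0.318, -0.112, 0.094, -0.008, -0.000, -0.037
-0.416, -0.133, 0.114, -0.011, -0.001, -0.048
-0.515, -0.147, 0.135, -0.013, -0.001, -0.059
-0.615, -0.154, 0.156, -0.015, -0.001, -0.069
-0.715, -0.154, 0.177, -0.017, -0.001, -0.080
```

View pics/wrist10.png

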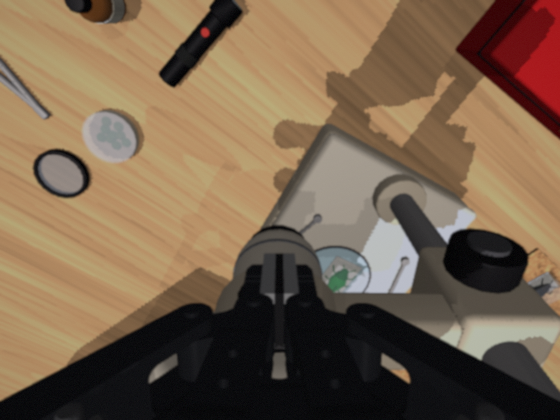

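Call:
{"name": "jog_arm", "arguments": {
  "rows": [1,-0.04,-0.01,0.034,-0.001,0,-0.004,1,-0.13,-0.05,0.054,-0.004,0,-0.015,1,-0.22,-0.085,0.073,-0.006,0,-0.026,1,-0.32,-0.112,0.094,-0.008,0,-0.037,1,-0.415,-0.133,0.114,-0.011,0,-0.048,1,-0.515,-0.147,0.135,-0.013,0,-0.059,1,-0.615,-0.154,0.156,-0.015,0,-0.069]
}}

```text
clock: 16.93
eef_pos: [0.5371, 0.1169, 0.2868]
tool_rot: [2.566, 1.593, -0.261]
ft_force: [0.1, 2.2, 0.9]
finger_gap: 0.0001
```

```bash
python3 - <<'E'
from h import *
s=telemetry.state();print(s['eef_pos'],s['clock'],s['ft_force'],thof(s,.008),s['qpos'])
relp([tgt(t,0.008) for t in (35,31,27,23,19,15,12,9)])
E
```

```text
[0.5371 0.1169 0.2868] 16.9333 [0.1141 2.2368 0.8791] (np.float64(36.372982230953056), np.float64(0.14592443239397124)) [ 0.1541  0.2075  1.4393 -0.1688  1.6104  0.6166]
-0.029, -0.022, 0.014, -0.000, -0.001, -0.004
-0.121, -0.064, 0.033, -0.003, -0.001, -0.015
-0.215, -0.099, 0.052, -0.005, -0.001, -0.025
-0.311, -0.128, 0.072, -0.007, -0.001, -0.036
-0.409, -0.149, 0.092, -0.009, -0.001, -0.047
-0.508, -0.163, 0.112, -0.012, -0.001, -0.058
-0.583, -0.170, 0.128, -0.013, -0.001, -0.066
-0.658, -0.172, 0.144, -0.015, -0.001, -0.074
```

Call:
{"name": "jog_arm", "arguments": {
  "rows": [1,-0.03,-0.022,0.014,0,-0.001,-0.004,1,-0.12,-0.064,0.033,-0.003,-0.001,-0.015,1,-0.215,-0.1,0.052,-0.005,-0.001,-0.025,1,-0.31,-0.128,0.072,-0.007,-0.001,-0.036,1,-0.41,-0.15,0.092,-0.009,-0.001,-0.047,1,-0.51,-0.163,0.112,-0.012,-0.001,-0.058]
}}

```text
clock: 17.43
eef_pos: [0.4998, 0.0775, 0.2867]
tool_rot: [2.2, 2.023, -0.229]
ft_force: [0.0, 3.1, 1.2]
finger_gap: -0.0002
```

```bash
python3 - <<'E'
from h import *
s=telemetry.state();print(s['eef_pos'],s['clock'],s['ft_force'],thof(s,.008),s['qpos'])
relp([tgt(t,0.008) for t in (14,12,10,8,6,4,3,2,0)])
E
```

```text
[0.4998 0.0775 0.2867] 17.4333 [0.0024 3.1087 1.2357] (np.float64(14.995825376912379), np.float64(0.14607686088156077)) [ 0.1117  0.0635  1.6022 -0.207   1.5157  0.2112]
-0.021, -0.016, 0.012, -0.000, 0.000, -0.002
-0.066, -0.038, 0.021, -0.001, 0.000, -0.008
-0.112, -0.059, 0.031, -0.002, 0.000, -0.013
-0.158, -0.078, 0.041, -0.003, 0.000, -0.019
-0.205, -0.095, 0.051, -0.005, 0.000, -0.024
-0.253, -0.110, 0.061, -0.006, 0.000, -0.029
-0.277, -0.117, 0.066, -0.006, 0.000, -0.032
-0.301, -0.124, 0.071, -0.007, 0.000, -0.035
-0.350, -0.136, 0.082, -0.008, 0.000, -0.040
```

Call:
{"name": "jog_arm", "arguments": {
  "rows": [1,-0.02,-0.016,0.012,0,0,-0.002,1,-0.066,-0.038,0.021,-0.001,0,-0.008,1,-0.112,-0.059,0.031,-0.002,0,-0.013,1,-0.158,-0.078,0.041,-0.003,0,-0.019,1,-0.205,-0.095,0.051,-0.005,0,-0.024,1,-0.23,-0.103,0.056,-0.005,0,-0.027]
}}

```text
clock: 17.93
eef_pos: [0.4878, 0.0548, 0.2865]
tool_rot: [2.012, 2.199, -0.213]
ft_force: [-0.0, 1.1, 1.2]
finger_gap: 0.0002
```

```bash
python3 - <<'E'
from h import *
s=telemetry.state();print(s['eef_pos'],s['clock'],s['ft_force'],thof(s,.008),s['qpos'])
relp([tgt(t,0.008) for t in (4,3,2,1,0,-1,-2)])
E
```

```text
[0.4878 0.0548 0.2865] 17.9333 [-0.0495  1.0791  1.2036] (np.float64(4.924749256879352), np.float64(0.14624286744382034)) [ 0.0702  0.0032  1.6647 -0.2107  1.4731  0.002 ]
-0.020, -0.013, 0.009, -0.001, 0.000, -0.002
-0.042, -0.025, 0.014, -0.001, 0.000, -0.005
-0.065, -0.035, 0.019, -0.002, 0.000, -0.008
-0.087, -0.046, 0.024, -0.002, 0.000, -0.011
-0.111, -0.056, 0.029, -0.003, 0.000, -0.013
-0.134, -0.065, 0.034, -0.004, 0.000, -0.016
-0.157, -0.075, 0.039, -0.004, 0.000, -0.019
```

Call:
{"name": "jog_arm", "arguments": {
  "rows": [1,-0.02,-0.013,0.009,0,0,-0.002,1,-0.042,-0.025,0.014,-0.001,0,-0.005,1,-0.065,-0.035,0.019,-0.002,0,-0.008]
}}

```text
clock: 18.18
eef_pos: [0.4852, 0.0477, 0.2863]
tool_rot: [1.951, 2.248, -0.204]
ft_force: [-0.2, 2.8, 1.5]
finger_gap: -0.0002
```

Call:
{"name": "jog_arm", "arguments": {
  "rows": [1,-0.02,-0.01,0.003,0,0,-0.002,1,-0.035,-0.015,0.005,0,0,-0.004,1,-0.035,-0.015,0.005,0,0,-0.004]
}}

```text
clock: 18.43
eef_pos: [0.4845, 0.0463, 0.2864]
tool_rot: [1.924, 2.277, -0.199]
ft_force: [0.5, 8.3, 0.6]
finger_gap: -0.0
```

Call:
{"name": "jog_arm", "arguments": {
  "rows": [1,-0.02,-0.01,0.003,0,0,-0.002,1,-0.025,-0.01,0.003,0,0,-0.002]
}}

```text
clock: 18.6
eef_pos: [0.4844, 0.0462, 0.2865]
tool_rot: [1.91, 2.294, -0.192]
ft_force: [0.1, 10.6, 1.2]
finger_gap: -0.0002
```

Call:
{"name": "jog_arm", "arguments": {
  "rows": [1,0.15,0,0,0,0,0,1,0.4,0,-0.05,0,0,0,1,0.7,0,-0.2,0,0,0,1,0.9,0,-0.5,0,0,0,1,1,0,-0.9,0,0,0,1,1,0,-1,0,0,0,1,1,0,-1,0,0,0]
}}

```text
clock: 19.18
eef_pos: [0.4651, 0.163, 0.3691]
tool_rot: [1.905, 2.291, -0.183]
ft_force: [-0.2, -0.2, 0.6]
finger_gap: -0.0001
```

```bash
python3 - <<'E'
from h import *
s=telemetry.state();print(s['eef_pos'],s['clock'],s['ft_force'],s['qpos'])
for c in ['wrist','top','side']:
    v=snap(c,c+'11.png')
    if c=='side': cv2.imwrite('pics/side11z.png',cv2.resize(v.img[100:320,200:420],None,fx=2.7,fy=2.7))
    for n in ['zoom_knob','pole','green_block','stage','black_beetle','orange_beetle']:
        for q in tip_of(n,c)[:1]: p=w(v,q['point']);print(n,round(q['confidence'],2),p,w2px(v,p), (100-np.degrees(np.arctan2(p[1]-P[1],p[0]-P[0]))+np.degrees(np.arctan2(130,59.5)) if n=='zoom_knob' else ''))
E
```

```text
[0.4651 0.163  0.3691] 19.1833 [-0.2423 -0.1645  0.6467] [ 0.2881 -0.0177  1.5182 -0.1985  1.6544  0.0892]
zoom_knob 0.7 [0.4842 0.0393 0.29  ] [272.6443 333.8478] 1.5958089826333577
pole 0.98 [ 0.6168 -0.0032  0.2879] [408.2741 384.3006] 
green_block 0.7 [ 0.4981 -0.0255  0.0773] [275.7751 251.2009] 
stage 0.88 [ 0.4923 -0.0231  0.0669] [272.2074 245.2405] 
black_beetle 0.73 [ 0.4988 -0.0268  0.0643] [276.119  246.9381] 
orange_beetle 0.43 [ 0.4431 -0.1031  0.0775] [231.3063 287.2968] 
zoom_knob 0.77 [0.4829 0.0312 0.2893] [281.3748 211.7694] -1.6569563975492798
pole 0.79 [ 0.6219 -0.0014  0.2895] [295.8471 148.9385] 
green_block 0.79 [ 0.2993 -0.2293  0.0137] [376.157 291.373] 
stage 0.74 [ 0.4978 -0.0243  0.0673] [301.967  217.9855] 
black_beetle 0.8 [ 0.6335 -0.3128  0.0046] [399.3119 173.7671] 
orange_beetle 0.69 [ 0.5218 -0.321   0.0009] [403.8023 211.9769] 
zoom_knob 0.82 [0.4872 0.0403 0.2955] [270.2853 184.5931] 2.340105439672854
pole 0.96 [ 0.6229 -0.      0.2901] [320.8473 183.8369] 
green_block 0.77 [ 0.495  -0.0268  0.0781] [281.8954 259.9542] 
stage 0.94 [ 0.4923 -0.0237  0.0698] [280.6544 261.7964] 
black_beetle 0.7 [ 0.6348 -0.3058  0.0039] [370.4054 330.0926] 
orange_beetle 0.82 [ 0.5266 -0.319   0.0121] [336.4271 342.8793]
```

View pics/wrist11.png

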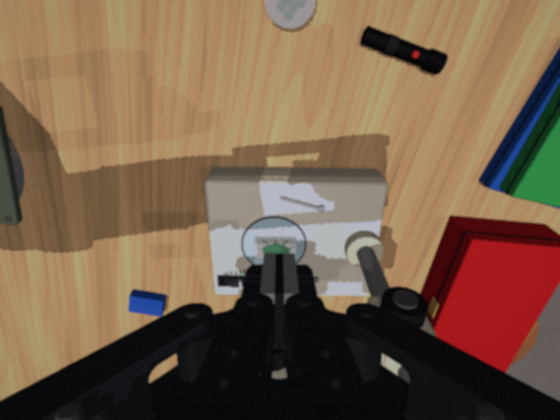

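View pics/top11.png

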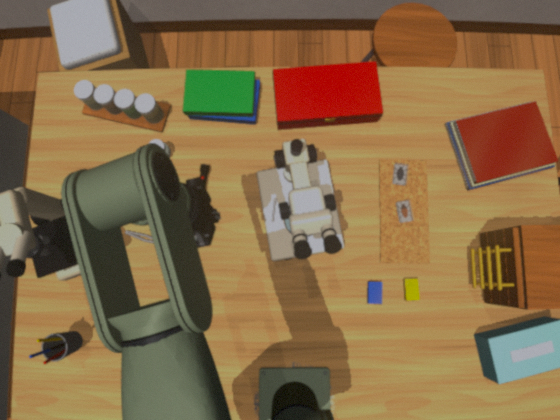

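View pics/side11z.png

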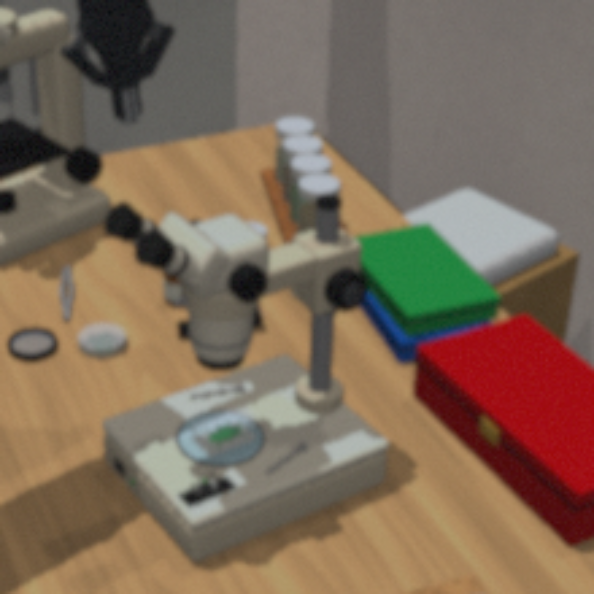

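```bash
python3 - <<'E'
from h import *
s=telemetry.state(); print(s['clock'],s['ft_force'],np.abs(s['joint_vel']).max())
print(ticket.hand_in())
E
```

```text
20.2333 [ 0.0753  0.0493 -0.9146] 0.001614693600868696
the job is handed in; nothing more can be done
None
```

I finished all three parts and handed the job in at about 20 s of the 72 s allowed. No verdict came back.

- **Block:** The green beetle block lies beetle up on the stage plate. My last checks put its centre about 5 mm from the plate's centre; the limit is 15 mm.
- **Brightness wheel:** One drag rolled it from step 0 to step 4. With the finger lifted, the close-up showed the white line level with the green tick. I did not take another close-up of the wheel after swinging the head.
- **Head:** I pushed the zoom knob until it stopped moving under about 10 N, then backed off. The three cameras put the head at 1.6°, -1.7° and 2.3° from home. They disagree with each other, but all are inside the 3.4° limit and match the stop I felt.
- **Other things:** The black and orange beetle blocks measured where they were at the start, to within the cameras' few millimetres. The petri dish, dropper, lens, forceps, torch and jar I did not measure; the arm never came near them.
- **Robot:** It was at rest and clear of everything at hand-in.
- **Unresolved:** While I moved the arm behind the head, joint 3 briefly read 0.225 rad, just under its 0.23 lower limit. I moved it straight back, and nothing was reported.

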